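Draw a ware crate to the front of a deep drying rack with a pull hook

ROBOT

A 6-joint arm with a two-finger parallel gripper is mounted at the origin on the work surface. World frame = base frame: x ahead of the robot, y to its left, z up, the work surface at z = 0. Lengths are in m, angles in rad, forces in N, time in s.
With the tool pointing down it reaches from about 0.25 to 0.775 m from the base axis. Payload 4 kg.
Tool frame: the origin (TCP) lies on the centre line of the jaws, within the pads' length; the fingertips stand 19 mm ahead of it and the grasp point (between the pads) is the TCP; x points along the fingers, z is the direction in which the jaws open and shut, and the axes are right-handed (so a half turn about x gives the same grasp; the last joint's range is limited). The gripper opens to 94 mm and grips with 3 to 60 N. Pads are 16 mm wide; open, the fingers measure 119 mm over their backs; the gripper's body (75 mm by 177 mm) begins 78 mm behind the grasp point.
Start: joints at [-1.418, 0.087, 1.371, -0, 1.684, -0.103], TCP at [0.139, -0.532, 0.225] pointing down, gripper open.
Joint ranges: [-3.1, 3.1], [-0.76, 2.03], [0.27, 2.55], [-1.08, 4.22], [0.17, 2.65], [-2.57, 2.57]. Speed limits (rad/s): [2.79, 2.79, 3.14, 3.14, 3.14, 3.14].

INTERFACE

Orientations are given as [roll, pitch, yaw] about the fixed x, y, z axes, in that order (R = Rz(yaw) Ry(pitch) Rx(roll)).
In Python, from bench import robot, snapshot, camera_params gives the robot as it stands.
- The arm moves only by the tool step_arm, never from a script. Its argument "motion" is text: rows parted by semicolons, each of 7 numbers parted by spaces: the opening in per cent of the stroke, from 0 (shut) to 100 (fully open), then the shift along the tool's x, y, z in cm, then the turn, a rotation vector about the tool's x, y, z in rad. A call has 1 to 20 rows; each row shifts and turns the commanded pose from where the row before left it, along the tool's axes as they then stand; what a row does not reach is not made up. A row lasts 1/12 s, in which the tool goes at most 41.7 mm and 7.16 degrees, less where a joint would pass 70% of its speed; a pose out of reach is approached as far as the arm can. A call with a gripper value outside its range is refused whole. The fingers move at their own pace and stop on an object; the grip force is fixed at half the most. Time passes only in rows, so rows that do not move let the fingers close. It gives the time, the measured TCP pose, the force and the opening at its end, in the units of the state.
- robot.get_obs(): the state, without advancing time (a new reading comes with each control period).
- snapshot(name): name is "scene" or "top" or "wrist"; returns the picture (400x640x3 uint8, red, green, blue); there is no depth.
- camera_params(name): a dict with "fx", "fy", "cx", "cy" (pixels), "R" (3x3) and "t" (3): a world point X has camera coordinates R X + t. Camera axes: x right, y down, z forward; pixel columns grow to the right and rows downward; lengths in m; the calibration is good to about 2 mm. A picture is of the moment at which its call begins: read the wrist's pose just before it. camera_params takes no time and is no camera call; for the wrist camera it gives the pose at the moment of the call.
- robot.close_job(): hands the job in, once; it reports no verdict.
The state is a dict: "time": time; "joint_positions": joint angles; "qvel": joint speeds; "joint_torque": joint torques, N m; "tool_pos": TCP position; "ee_rot": TCP orientation; "wrist_force": force on the tool from outside, world axes, zero at the start; "wrist_torque": the same for the moment, N m; "width": finger opening in m.
Only numpy, scipy, OpenCV 4.12 (cv2) and the standard library are available. Lean on these libraries where they do the work, as an engineer would, in place of code of your own. Each camera call takes 0.05 s, during which the arm holds its last target.

TASK

Take the pull hook from its rest, hook its blade over the front wall of the plywood crate that stands deep in the drying rack, and drag the crate forward until it is snug against the upright stop bar near the rack's mouth, keeping a light but definite pull on it there for about half a second. Pull gently: no jerks or hard knocks (20 N is too much), the crate staying flat on its board; keep the cups in the crate standing, do not touch the crate or the rack with the gripper, and leave the other things alone. Then unhook, leaving the crate at the stop bar, and lay the hook back in its rest, blade hanging down and pointing the same way as before.

Things in the scene. Friction and masses are not known exactly. Their poses are not given: they have to be found in the camera images.
- hook: Pull hook, 250 g, 370 mm long. Origin: centre of its wooden handle (100 mm along x, 18 mm wide along y, 28 mm tall along z). A square steel rod, 10 x 10 mm, runs along the handle's axis from x = -100 mm (tail) to x = +270 mm. At the +x end hangs a flat steel blade: 6 mm thick (x 267 to 273 mm), 30 mm wide (y), reaching from z = +5 mm down to z = -35 mm, so 30 mm below the rod's underside. z is up as it lies in the rest. Centre of mass about 45 mm ahead of the origin.
- hook_blade (a point): Point on the pulling face of the hook's blade (the face towards the handle), at x = 267 mm, y = 0, z = -20 mm of the hook; axes as the hook's.
- rest: Wooden rest for the hook, fixed: base plate 200 x 70 x 12 mm with two notched uprights, 12 mm thick, at x = -80 and +80 mm. Each notch is 18 mm wide (y) and 18 mm deep; its bottom is 60 mm and its top 78 mm above the table. The hook lies in the notches by its rod, at both sides of the handle. Origin: centre of the underside; x is the way the blade points.
- rest_seat (a point): Where the centre of the hook's handle lies when the hook is in the rest: 65 mm above the table over the middle of the rest; axes as the rest's.
- rack: Low deep drying rack, fixed, 360 mm deep (x) by 260 mm wide (y). Origin: on the table under its centre. Its open mouth is at x = -180 mm and looks along -x. The floor board's top is 30 mm above the table; side guides 30 mm tall on it leave a lane 183 mm wide. Corner posts 20 mm thick at x = +-165, y = +-120 mm. Five slats across the top, 26 mm wide, at x = -120, -50, 20, 90, 160 mm, from 204 to 218 mm above the table, with fixed pots on the rear ones.
- stop: Stop fixed on the rack's floor board; axes as the rack's, origin on the board. Base strip x -33 to +3 mm, 4 mm thick, carrying an upright aluminium bar 12 mm thick, 180 mm long (y), top 40 mm above the board. The bar sits in screw slots and does not give: its +x face, where the crate comes up, is anywhere 6 to 22 mm to +x of the origin, not measured, to be felt as the pull rising above the drag.
- crate: Open plywood crate, loose in the rack, 160 mm (x) by 165 mm (y) by 90 mm tall, walls and floor 8 mm thick; its front wall (-x) faces the mouth. Origin: centre of the underside. With its cups it weighs 0.65 to 1.0 kg and takes about 3 to 7 N to drag; pulled too hard against the stop it tips up. Its rim is 120 mm above the table. Front outer face at x = -80 mm.
- crate_lip (a point): Middle of the top edge of the crate's front wall: x = -76 mm, y = 0, z = 90 mm of the crate; axes as the crate's. The wall is 8 mm thick, 4 mm to each side of this point; behind it the crate is clear for about 70 mm.
- crate_cup0: Unglazed cup standing in the rear of the crate, 60 mm across, 60 mm tall, one of two. Origin: centre of its foot.
- crate_cup1: The other cup in the crate, the same.
- cup: Bystander: larger white cup, 72 mm across, 80 mm tall. Origin: centre of its foot.
- glaze_jar: Bystander: white jar, 68 mm across, 90 mm tall. Origin: centre of its foot.
- mould: Bystander: round plaster mould, 100 mm across, 60 mm tall. Origin: centre of its foot.
- scraper: Bystander: spatula-like scraper lying on the table. Origin: its underside.
Not all that is in view belongs to the job. What is shaped like the rest but purple is not meant.

How it is judged:
On the way, in this order (a step that is already met when the one before it is completed fails the run):
1. the hook's blade is behind the crate's front wall, below its rim, and the hook, held by the fingers off its rest, bears on the crate, still well short of the stop bar (z of hook_blade in the frame of crate below 0.098 m and x of hook_blade in the frame of crate between -0.078 and -0.05 m and contact force between hook and crate above 1 N and contact force between the fingers and hook above 2 N and x of crate in the frame of stop above 0.115 m), for 0.1 s.
2. the hook, held by the fingers, holds the crate against the stop bar with more than 3 N for 0.3 s (contact force between crate and stop above 3 N and contact force between hook and crate above 3 N and contact force between the fingers and hook above 2 N and angle between crate's own z axis and vertical below 0.05 rad), for 0.3 s.
At the end, for the whole second after the job is handed in: Crate flat and straight (0.06 rad) in the rack behind the stop bar, its front at most 4 mm beyond the bar's range; both cups standing in it; hook released and still in both notches of its rest (handle centre within 20 mm of the seat, height within 4 mm), blade down, pointing as before (x of crate in the frame of stop between 0.084 and 0.106 m and angle between the x axis of crate and the x axis of rack, either way round below 0.06 rad and height (world z) of crate between 0.027 and 0.034 m and angle between crate's own z axis and vertical below 0.05 rad and angle between each of crate_cup0, crate_cup1's own z axis and vertical below 0.2 rad and z of each of crate_cup0, crate_cup1 in the frame of crate below 0.02 m and distance between hook and rest_seat below 0.02 m and z of hook in the frame of rest_seat between -0.004 and 0.004 m and angle between hook's own z axis and vertical below 0.1 rad and x of hook_blade in the frame of rest above 0.2 m and linear speed of each of hook, crate below 0.02 m/s and contact force between the fingers and hook below 0.1 N); the robot touches nothing.
It fails at once if the hook bears on the crate with more than 20 N (contact force between hook and crate above 20 N).
It fails at once if the crate is pressed or knocked against the stop bar with more than 20 N (contact force between crate and stop above 20 N).
It fails at once if the gripper or arm touches the crate, its cups, the rack or the stop (contact force between any of the fingers, the arm and crate above 0.5 N or contact force between any of the fingers, the arm and crate_cup0 above 0.5 N or contact force between any of the fingers, the arm and crate_cup1 above 0.5 N or contact force between any of the fingers, the arm and rack above 1 N or contact force between any of the fingers, the arm and stop above 1 N).
It fails at once if a cup in the crate tips over (0.5 rad) or the crate itself tips up (0.08 rad) (angle between any of crate_cup0, crate_cup1's own z axis and vertical above 0.5 rad or angle between crate's own z axis and vertical above 0.08 rad).
It fails at once if a bystander is moved by more than 30 mm (distance of any of cup, glaze_jar, mould, scraper from where it was at the start of the episode above 0.03 m).
It also fails if it takes over 72 s, if anything falls off the work surface, if the arm or the gripper's body presses on something with over 40 N, if the wrist force passes 120 N, or if a joint passes its speed limit or range.

## Working session

There is one attempt and no reset: what is moved stays moved. The work goes in short steps, Python scripts to look and compute and a tool call to move; the robot and the scene stay as the last step left them, time stands still between calls to the robot, and variables do not carry over. Pictures are saved under pics/ and viewed, and the job is handed in when it is done.

Besides the shell and the picture viewer there is one more tool, called after ">>>" in YAML: its name, and indented under it one key for each argument. step_arm: Moves the arm, as the interface text tells. Its arguments: {"type":"object","properties":{"motion":{"type":"string"}},"required":["motion"]}

```bash
ls; mkdir -p pics; python3 - <<'E'
from bench import robot, snapshot, camera_params
import cv2
print(robot.get_obs())
for n in ["scene","top","wrist"]:
    p=camera_params(n);print(n,p)
    cv2.imwrite(f"pics/{n}0.png",snapshot(n)[:,:,::-1])
E
```

```text
pics
{'time': 0.0, 'joint_positions': array([-1.41814231e+00,  8.79457954e-02,  1.37227037e+00,  3.16756559e-05,
        1.68357852e+00, -1.03085631e-01]), 'qvel': array([ 0.00166712, -0.00122693,  0.0026906 ,  0.00025913, -0.00101556,
       -0.00130331]), 'joint_torque': array([-3.53256100e-04, -3.40182889e+01, -3.02429044e+01,  7.16509600e-02,
        3.30836372e-02, -1.64612447e-04]), 'tool_pos': array([ 0.13906402, -0.53160228,  0.22330098]), 'ee_rot': array([3.02421111, 1.56859407, 1.70915795]), 'wrist_force': array([-0.25432904, -0.27505941,  0.85882363]), 'wrist_torque': array([ 0.009932  , -0.02300468,  0.04170637]), 'width': 0.09432419095467476}
scene {'fx': 473.5674958485778, 'fy': 473.5674958485778, 'cx': 314.03347918337874, 'cy': 205.37354852238076, 'R': array([[-7.63675726e-01,  6.45600019e-01, -1.97215612e-05],
       [ 4.00443247e-01,  4.73657542e-01, -7.84406616e-01],
       [-5.06403585e-01, -5.99040189e-01, -6.20246936e-01]]), 't': array([ 0.36177482, -0.13299751,  1.47229372])}
top {'fx': 480.7635048581112, 'fy': 480.7635048581112, 'cx': 322.25230321046877, 'cy': 196.8938945656385, 'R': array([[ 0.02665492, -0.99954776,  0.01392073],
       [-0.98109079, -0.02882821, -0.1913891 ],
       [ 0.19170386, -0.00855604, -0.98141552]]), 't': array([0.01329304, 0.52298798, 1.20044243])}
wrist {'fx': 351.90103705412395, 'fy': 351.90103705412395, 'cx': 322.82020745247013, 'cy': 196.99928219592297, 'R': array([[ 0.25231344, -0.96764415, -0.00165284],
       [-0.94034462, -0.24559725,  0.23544423],
       [-0.22823216, -0.0578515 , -0.97188646]]), 't': array([-0.55005444, -0.02392638,  0.38907559])}
```

View pics/scene0.png

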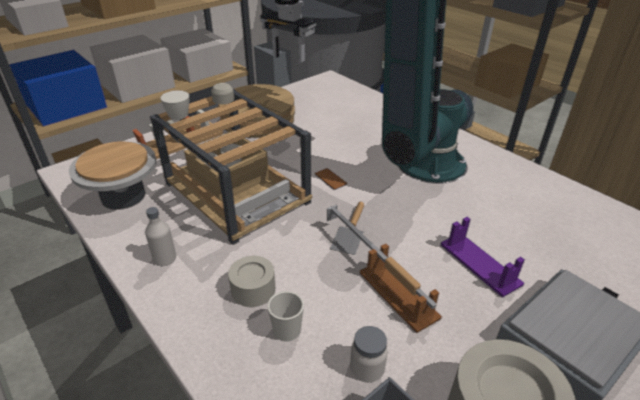

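View pics/top0.png

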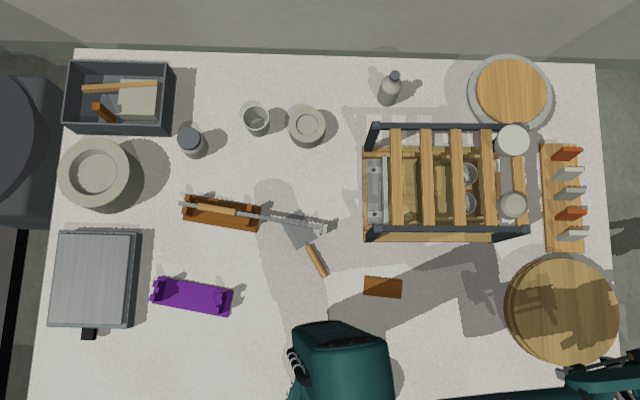

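View pics/wrist0.png

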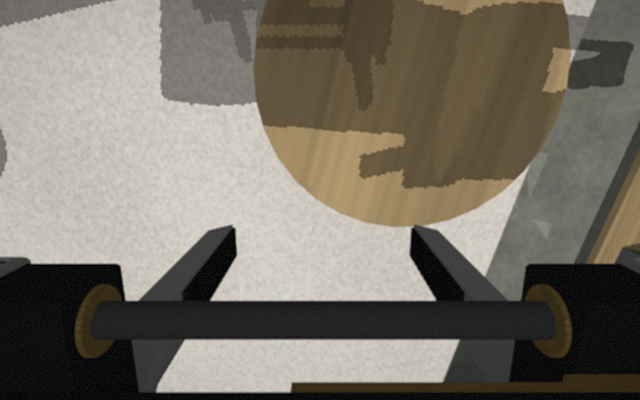

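```bash
python3 - <<'E'
import cv2
a=cv2.imread("pics/top0.png")
c=a[180:260,165:345];cv2.imwrite("pics/c1.png",cv2.resize(c,None,fx=4.4,fy=4.4,interpolation=cv2.INTER_CUBIC))
c=a[110:250,350:540];cv2.imwrite("pics/c2.png",cv2.resize(c,None,fx=4.2,fy=4.2,interpolation=cv2.INTER_CUBIC))
a=cv2.imread("pics/scene0.png")
c=a[80:240,140:320];cv2.imwrite("pics/c3.png",cv2.resize(c,None,fx=3.7,fy=3.7,interpolation=cv2.INTER_CUBIC))
c=a[190:330,310:450];cv2.imwrite("pics/c4.png",cv2.resize(c,None,fx=4.2,fy=4.2,interpolation=cv2.INTER_CUBIC))
E
```

```text
(no output)
```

View pics/c1.png

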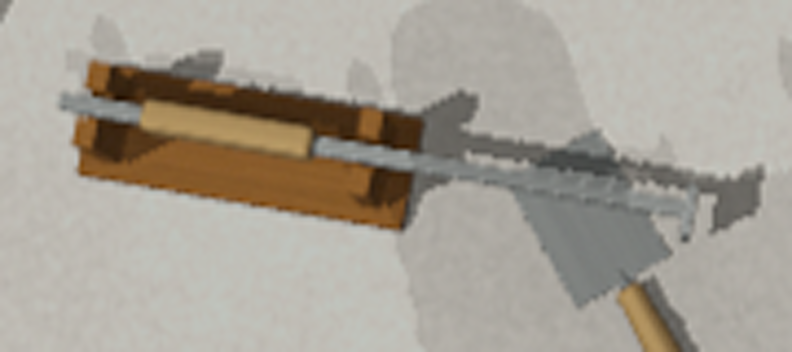

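View pics/c2.png

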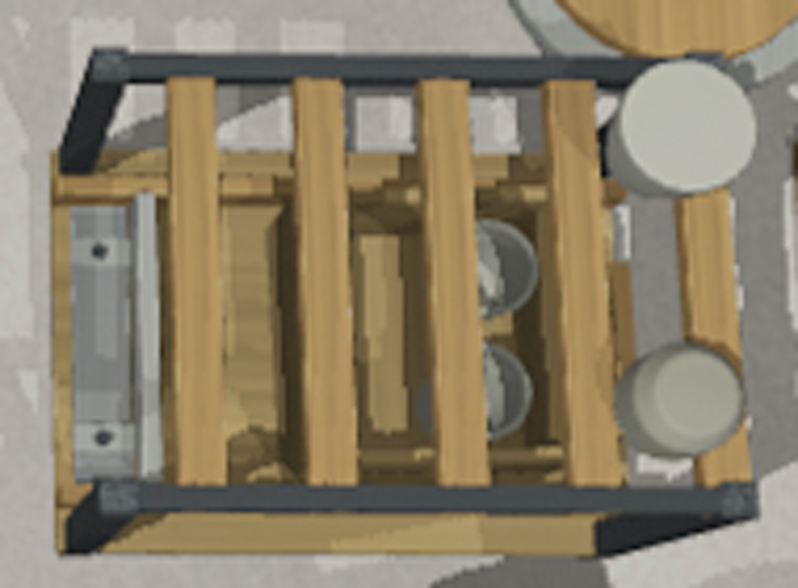

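View pics/c3.png

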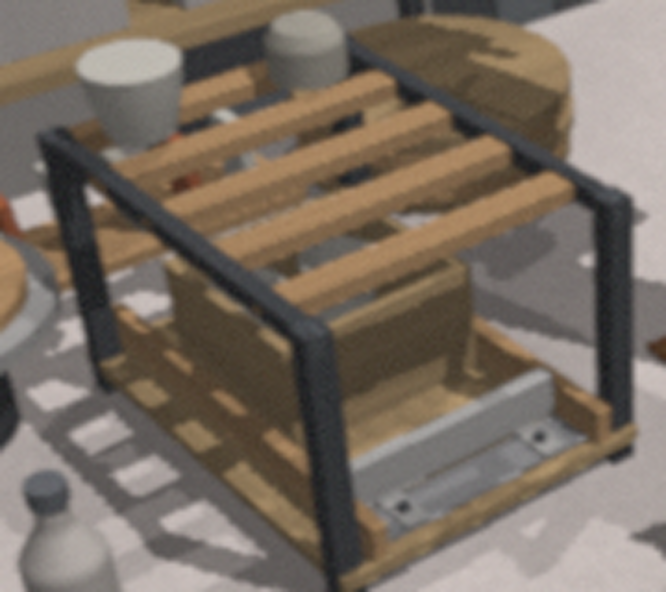

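View pics/c4.png

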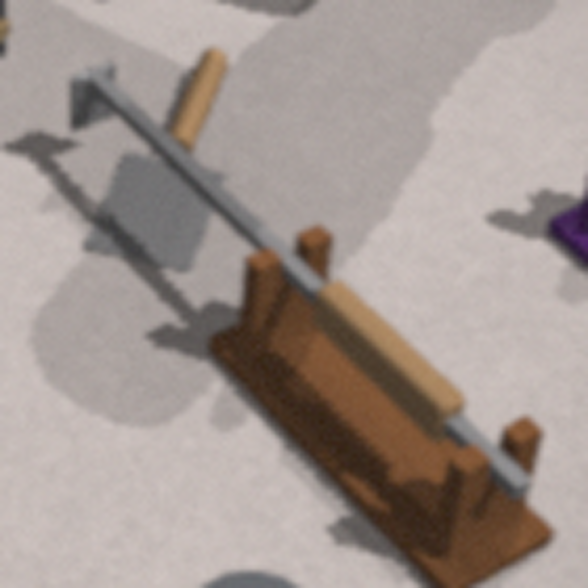

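```bash
cat > h.py <<'E'
import numpy as np, json
from bench import robot,snapshot,camera_params
def ray(cam,u,v,z,p=None):
    p=p or camera_params(cam); R,t=np.array(p['R']),np.array(p['t'])
    d=R.T@np.array([(u-p['cx'])/p['fx'],(v-p['cy'])/p['fy'],1.]); C=-R.T@t
    return C+d*(z-C[2])/d[2]
def proj(cam,X,p=None):
    p=p or camera_params(cam); c=np.array(p['R'])@np.asarray(X)+p['t']
    return c[0]/c[2]*p['fx']+p['cx'],c[1]/c[2]*p['fy']+p['cy']
def crop(cam,u,v,o,s,z): return ray(cam,(u+.5)/s-.5+o[0],(v+.5)/s-.5+o[1],z)
E
python3 - <<'E'
from h import *
np.set_printoptions(precision=4,suppress=True)
f=lambda n,u,v,z:print(n,crop("top",u,v,(165,180),4.4,z))
f("tail",60,101,.070);f("tip",695,208,.070);f("h1",143,115,.079);f("h2",312,142,.079)
f("base c",80,173,.012);f("base d",405,228,.012)
g=lambda n,u,v,z:print("top",n,crop("top",u,v,(350,110),4.2,z))
g("floorLT",52,150,.03);g("floorLB",58,552,.03);g("floorRB",598,552,.03)
g("slat1 L mid-top",167,80,.218);g("slat1 L bot",180,485,.218);g("slat1 R top",214,80,.218);g("slat5 R",733,190,.218)
g("stop +x top edge top",155,195,.07);g("stop bot",160,480,.07);g("stop -x top",134,195,.07)
g("stripL",75,205,.034);g("stripLb",77,480,.034)
k=lambda n,u,v,z:print("scene",n,crop("scene",u,v,(140,80),3.7,z))
k("rim out near",332,350,.12);k("rim out far",466,268,.12)
k("floor near corner",345,588,.03);k("floor far",634,432,.03)
k("bar top far corner",550,372,.07)
c=crop("scene",400,307,(140,80),3.7,.12);print(c)
E
```

```text
tail [0.4931 0.3939 0.07  ]
tip [0.4413 0.0252 0.07  ]
h1 [0.4848 0.3432 0.079 ]
h2 [0.4719 0.2456 0.079 ]
base c [0.4596 0.3953 0.012 ]
base d [0.4319 0.1983 0.012 ]
top floorLT [ 0.6716 -0.0759  0.03  ]
top floorLB [ 0.4126 -0.0825  0.03  ]
top floorRB [ 0.422  -0.4185  0.03  ]
top slat1 L mid-top [ 0.6551 -0.1217  0.218 ]
top slat1 L bot [ 0.4303 -0.1286  0.218 ]
top slat1 R top [ 0.6559 -0.1477  0.218 ]
top slat5 R [ 0.6018 -0.4321  0.218 ]
top stop +x top edge top [ 0.632  -0.1366  0.07  ]
top stop bot [ 0.4537 -0.1398  0.07  ]
top stop -x top [ 0.6316 -0.1235  0.07  ]
top stripL [ 0.6343 -0.0907  0.034 ]
top stripLb [ 0.4573 -0.0934  0.034 ]
scene rim out near [ 0.5952 -0.1918  0.12  ]
scene rim out far [ 0.4621 -0.2189  0.12  ]
scene floor near corner [ 0.6743 -0.069   0.03  ]
scene floor far [ 0.4201 -0.0762  0.03  ]
scene bar top far corner [ 0.4542 -0.1307  0.07  ]
[ 0.5289 -0.2066  0.12  ]
```

```bash
python3 - <<'E'
import cv2
a=cv2.imread("pics/scene0.png")
c=a[130:200,185:285];cv2.imwrite("pics/c5.png",cv2.convertScaleAbs(cv2.resize(c,None,fx=8,fy=8,interpolation=cv2.INTER_CUBIC),alpha=1.5))
a=cv2.imread("pics/top0.png")
c=a[150:235,385:485];cv2.imwrite("pics/c6.png",cv2.convertScaleAbs(cv2.resize(c,None,fx=7,fy=7,interpolation=cv2.INTER_CUBIC),alpha=1.8))
E
```

```text
(no output)
```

View pics/c5.png

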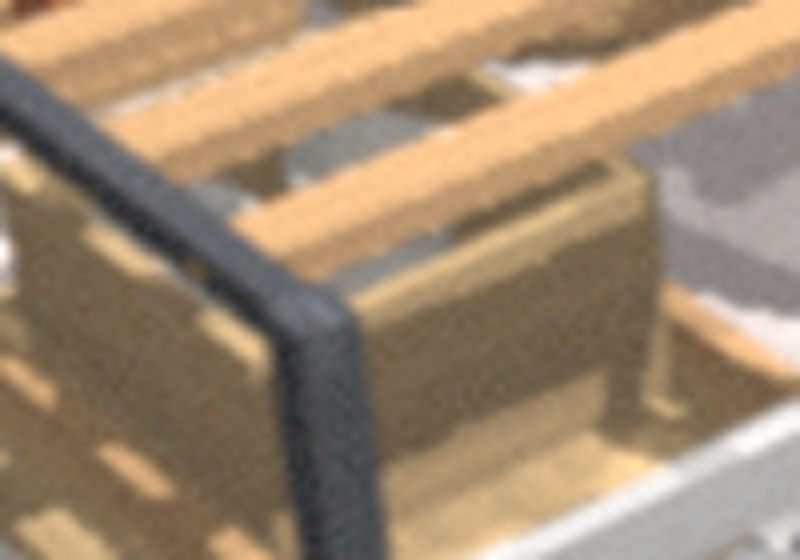

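View pics/c6.png

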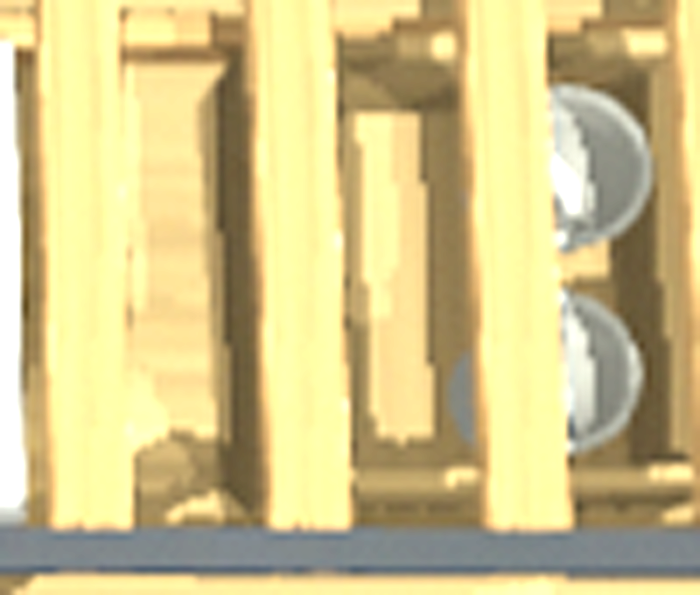

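```bash
python3 - <<'E'
from h import *
np.set_printoptions(precision=4,suppress=True)
k=lambda n,u,v,z:print("scene",n,crop("scene",u,v,(185,130),8,z))
k("out near",362,326,.12);k("out far",652,190,.12);k("inner far",622,174,.12);k("in near",350,304,.12)
k("side near rim top",205,312,.12);k("side2",275,362,.12);k("side3",20,170,.12)
k("front bottom",380,500,.03);k("frbottom far",610,400,.03)
g=lambda n,u,v,z:print("top",n,crop("top",u,v,(385,150),7,z))
g("far side rim out",420,492,.12);g("far side rim in",420,468,.12);g("near side in",420,95,.12)
g("front face shadow",225,250,.03);g("cupa",650,170,.098);g("cupb",640,375,.098)
for x in (-.075,.075):
    pass
E
```

```text
scene out near [ 0.5847 -0.2063  0.12  ]
scene out far [ 0.4649 -0.2129  0.12  ]
scene inner far [ 0.4667 -0.2279  0.12  ]
scene in near [ 0.5808 -0.2197  0.12  ]
scene side near rim top [ 0.6193 -0.2462  0.12  ]
scene side2 [ 0.6169 -0.2068  0.12  ]
scene side3 [ 0.623  -0.3634  0.12  ]
scene front bottom [ 0.5732 -0.2314  0.03  ]
scene frbottom far [ 0.4784 -0.2292  0.03  ]
top far side rim out [ 0.4605 -0.2714  0.12  ]
top far side rim in [ 0.469  -0.2716  0.12  ]
top near side in [ 0.6036 -0.2746  0.12  ]
top front face shadow [ 0.5653 -0.2231  0.03  ]
top cupa [ 0.5842 -0.3635  0.098 ]
top cupb [ 0.5085 -0.3572  0.098 ]
```

```bash
cat >> h.py <<'E'
from scipy.spatial.transform import Rotation as Ro
def state():
    o=robot.get_obs(); return o,np.array(o['tool_pos']),Ro.from_euler('xyz',o['ee_rot'])
def plan(target,yaw_z=None,zdir=None):
    """shift in cm along tool axes (after turn), turn rotvec tool axes; zdir: desired world dir of tool z (sign free)"""
    o,p,R=state(); M=R.as_matrix()
    T=M
    if zdir is not None:
        z=np.array([zdir[0],zdir[1],0.]);z/=np.linalg.norm(z)
        if z@M[:,2]<0: z=-z
        x=np.array([0,0,-1.]);T=np.c_[x,np.cross(z,x),z]
    rv=(R.inv()*Ro.from_matrix(T)).as_rotvec()
    s=T.T@(np.asarray(target)-p)*100
    print("t",round(o['time'],2),"p",p.round(4),"turn",rv.round(4),"shift cm",s.round(2),"F",np.round(o['wrist_force'],2),"w",round(o['width'],4))
    print("axes y",T[:,1].round(3),"z",T[:,2].round(3))
E
python3 - <<'E'
from h import *
np.set_printoptions(precision=4,suppress=True)
d=np.array([-.0518,-.3687]);d/=np.linalg.norm(d);c=np.array([.4787,.2943]);g=c+.02*d
print(d,g)
plan([*g,.18],zdir=(d[1],-d[0]))
E
```

```text
[-0.1391 -0.9903] [0.4759 0.2745]
t 0.15 p [ 0.1391 -0.5317  0.2236] turn [-1.1755 -0.0014 -0.0011] shift cm [ 4.36 84.52 22.14] F [ 0.37 -0.03  0.1 ] w 0.0939
axes y [0.139 0.99  0.   ] z [ 0.99  -0.139 -0.   ]
```

>>> step_arm:
  motion: "100 0 0 0 -0.1175 0 0;100 0 0 0 -0.1175 0 0;100 0 0 0 -0.1175 0 0;100 0 0 0 -0.1175 0 0;100 0 0 0 -0.1175 0 0;100 0 0 0 -0.1175 0 0;100 0 0 0 -0.1175 0 0;100 0 0 0 -0.1175 0 0;100 0 0 0 -0.1175 0 0;100 0 0 0 -0.118 0 0;100 0 3.6 0.94 0 0 0;100 0 3.6 0.94 0 0 0;100 0 3.6 0.94 0 0 0;100 0 3.6 0.94 0 0 0;100 0 3.6 0.94 0 0 0;100 0 3.6 0.94 0 0 0;100 0 3.6 0.94 0 0 0;100 0 3.6 0.94 0 0 0;100 0 3.6 0.94 0 0 0;100 0 3.6 0.94 0 0 0"

```text
time: 1.82
tool_pos: [0.2823, -0.1869, 0.2243]
ee_rot: [-0.356, 1.57, -0.497]
wrist_force: [1.0, 0.3, 0.1]
width: 0.094
```

>>> step_arm:
  motion: "100 0 3.6 0.94 0 0 0;100 0 3.6 0.94 0 0 0;100 0 3.6 0.94 0 0 0;100 0 3.6 0.94 0 0 0;100 0 3.6 0.94 0 0 0;100 0 3.6 0.94 0 0 0;100 0 3.6 0.94 0 0 0;100 0.5 3.6 0.94 0 0 0;100 0.5 3.6 0.94 0 0 0;100 0.5 3.6 0.94 0 0 0;100 0.5 3 0.8 0 0 0;100 0.5 2 0.6 0 0 0;100 0 0 0 0 0 0;100 0 0 0 0 0 0"

```text
time: 2.98
tool_pos: [0.4457, 0.2026, 0.1984]
ee_rot: [-2.485, 1.568, -2.622]
wrist_force: [0.1, -1.3, -0.2]
width: 0.0943
```

```bash
python3 - <<'E'
from h import *
import cv2
d=np.array([-.1391,-.9903])
plan([.4759,.2745,.15],zdir=(d[1],-d[0]))
p=camera_params("wrist")
cv2.imwrite("pics/w1.png",snapshot("wrist")[:,:,::-1])
import json
json.dump({k:np.array(v).tolist() for k,v in p.items()},open("w1.json","w"))
E
```

```text
t 2.98 p [0.4457 0.2026 0.1984] turn [ 0.002  -0.0023  0.0018] shift cm [4.84 7.54 1.99] F [ 0.13 -1.27 -0.24] w 0.0943
axes y [0.139 0.99  0.   ] z [ 0.99  -0.139 -0.   ]
```

View pics/w1.png

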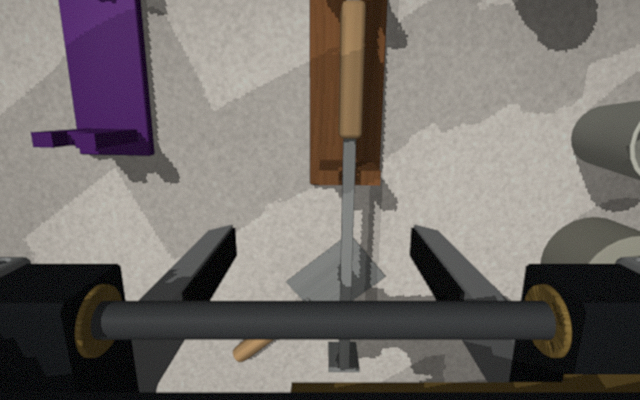

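```bash
python3 - <<'E'
from h import *
np.set_printoptions(precision=4,suppress=True)
p=json.load(open("w1.json"))
for n,u,v,z in [("handle front",350.5,137,.079),("handle mid",353,5,.079),("rod",348,160,.07),("rod2",346.5,280,.07),("tip",343,342,.07),("upright L",318,165,.078),("upright R",381,165,.078),("baseL",310,184,.012),("baseR",382,184,.012)]:
    print(n,ray(0,u,v,z,p))
E
```

```text
handle front [0.4737 0.2468 0.079 ]
handle mid [0.4867 0.3397 0.079 ]
rod [0.4701 0.2278 0.07  ]
rod2 [0.4557 0.1212 0.07  ]
tip [0.4447 0.0587 0.07  ]
upright L [0.4454 0.2283 0.078 ]
upright R [0.4953 0.2213 0.078 ]
baseL [0.4324 0.2007 0.012 ]
baseR [0.5038 0.1908 0.012 ]
```

>>> step_arm:
  motion: "100 0 2.6 0.7 0 0 0;100 0 2.6 0.7 0 0 0;100 1 2.5 0.7 0 0 0;100 3 0 0 0 0 0;100 3 0 0 0 0 0;100 2 0 0 0 0 0;100 0 0 0 0 0 0;100 0 0 0 0 0 0"

```text
time: 3.7
tool_pos: [0.4772, 0.2741, 0.1091]
ee_rot: [-2.422, 1.569, -2.564]
wrist_force: [-0.3, -0.3, 0.6]
width: 0.0942
```

```bash
python3 - <<'E'
from h import *
plan([.4772,.2757,.065],zdir=(-.9903,.1391))
E
```

```text
t 3.7 p [0.4772 0.2741 0.1091] turn [-0.0017 -0.0016  0.0014] shift cm [ 4.41  0.16 -0.02] F [-0.28 -0.27  0.6 ] w 0.0942
axes y [0.139 0.99  0.   ] z [ 0.99  -0.139 -0.   ]
```

>>> step_arm:
  motion: "100 2.2 0.1 0 0 0 0;100 1.6 0.1 0 0 0 0;100 0.6 0 0 0 0 0;100 0 0 0 0 0 0;40 0 0 0 0 0 0;25 0 0 0 0 0 0;0 0 0 0 0 0 0;0 0 0 0 0 0 0;0 0 0 0 0 0 0;0 0 0 0 0 0 0;0 0 0 0 0 0 0;0 0 0 0 0 0 0"

```text
time: 4.7
tool_pos: [0.478, 0.2776, 0.0654]
ee_rot: [-2.179, 1.571, -2.319]
wrist_force: [0.2, -0.5, -0.1]
width: 0.0442
```

```bash
python3 - <<'E'
from h import *
plan([.4772,.2757,.17],zdir=(-.9903,.1391))
E
```

```text
t 4.7 p [0.478  0.2776 0.0654] turn [ 0.0001 -0.0001  0.0001] shift cm [-10.46  -0.2   -0.05] F [ 0.24 -0.53 -0.12] w 0.0442
axes y [0.139 0.99  0.   ] z [ 0.99  -0.139 -0.   ]
```

Still closing; wait more.

>>> step_arm:
  motion: "0 0 0 0 0 0 0;0 0 0 0 0 0 0;0 0 0 0 0 0 0;0 0 0 0 0 0 0;0 0 0 0 0 0 0;0 0 0 0 0 0 0;0 0 0 0 0 0 0"

```text
time: 5.28
tool_pos: [0.478, 0.2776, 0.0654]
ee_rot: [-2.086, 1.571, -2.225]
wrist_force: [0.0, 0.1, 0.1]
width: 0.018
```

>>> step_arm:
  motion: "0 -0.2 0 0 0 0 0;0 -0.5 0 0 0 0 0;0 -1 0 0 0 0 0;0 -1.5 0 0 0 0 0;0 -2 0 0 0 0 0;0 -2 0 0 0 0 0;0 -2 0 0 0 0 0;0 -1.5 0 0 0 0 0;0 -0.4 0 0 0 0 0;0 0 0 0 0 0 0;0 0 0 0 0 0 0"

```text
time: 6.2
tool_pos: [0.4778, 0.2775, 0.1761]
ee_rot: [-2.468, 1.57, -2.607]
wrist_force: [1.0, 0.6, -3.4]
width: 0.0177
```

```bash
python3 - <<'E'
from h import *
import cv2
plan([.4772,.2757,.17],zdir=(-.9903,.1391))
p=camera_params("wrist")
cv2.imwrite("pics/w2.png",snapshot("wrist")[:,:,::-1])
a=snapshot("scene")[:,:,::-1]
cv2.imwrite("pics/s2.png",cv2.resize(a[100:340,180:500],None,fx=2.5,fy=2.5,interpolation=cv2.INTER_CUBIC))
E
```

```text
t 6.2 p [0.4778 0.2775 0.1761] turn [ 0.0001 -0.0004  0.0003] shift cm [ 0.61 -0.19 -0.03] F [ 1.01  0.58 -3.37] w 0.0177
axes y [0.139 0.99  0.   ] z [ 0.99  -0.139 -0.   ]
```

View pics/w2.png

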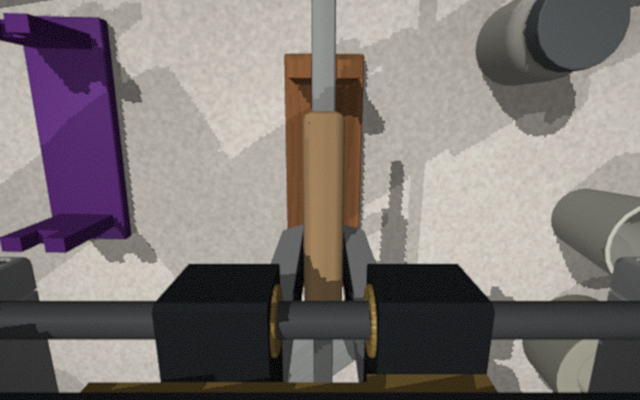

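View pics/s2.png

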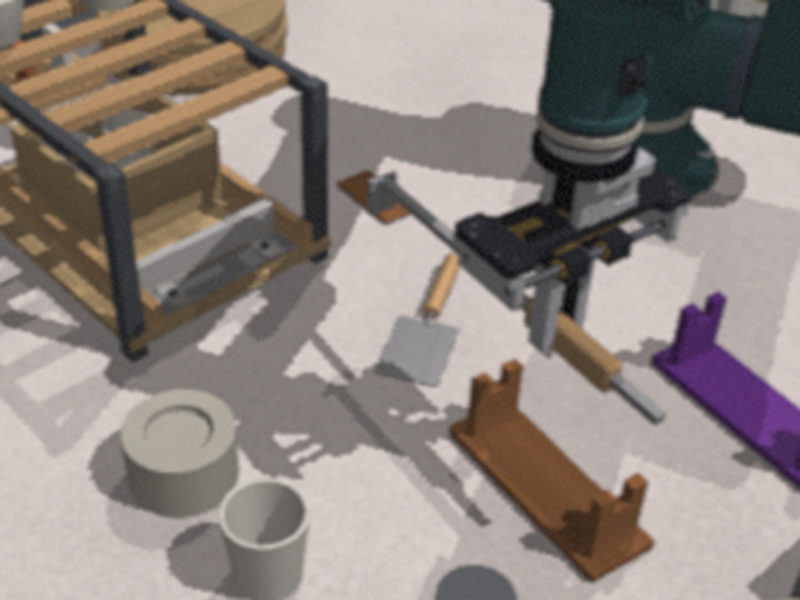

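>>> step_arm:
  motion: "0 0 0 0 -0.05 0 0;0 0 0 0 -0.066 0 0;0 0 0 0 -0.05 0 0;0 0 0 0 0 0 0;0 0 0 0 0 0 0"

```text
time: 6.72
tool_pos: [0.4775, 0.2774, 0.1751]
ee_rot: [-2.709, 1.568, -2.684]
wrist_force: [0.5, -0.0, -1.9]
width: 0.018
```

```bash
python3 - <<'E'
from h import *
plan([.537,.229,.178],zdir=(.9996,.027))
E
```

```text
t 6.72 p [0.4775 0.2774 0.1751] turn [-0.0018 -0.0022  0.001 ] shift cm [-0.29 -5.    5.82] F [ 0.5  -0.03 -1.89] w 0.018
axes y [-0.027  1.     0.   ] z [1.    0.027 0.   ]
```

>>> step_arm:
  motion: "0 0 -0.5 0.6 0 0 0;0 -0.1 -1 1.2 0 0 0;0 -0.1 -1.2 1.4 0 0 0;0 -0.1 -1.2 1.4 0 0 0;0 0 -0.8 0.9 0 0 0;0 0 -0.3 0.3 0 0 0;0 0 0 0 0 0 0;0 0 0 0 0 0 0;0 0 0 0 0 0 0"

```text
time: 7.47
tool_pos: [0.5369, 0.2295, 0.1793]
ee_rot: [2.877, 1.57, 2.904]
wrist_force: [0.2, 0.3, -3.7]
width: 0.0179
```

```bash
python3 - <<'E'
from h import *
import cv2
plan([.537,.229,.178],zdir=(.9996,.027))
a=snapshot("top")[:,:,::-1]; cv2.imwrite("pics/t3.png",a)
cv2.imwrite("pics/t3c.png",cv2.resize(a[110:250,250:540],None,fx=2.75,fy=2.75,interpolation=cv2.INTER_CUBIC))
a=snapshot("scene")[:,:,::-1]; cv2.imwrite("pics/s3.png",a)
cv2.imwrite("pics/s3c.png",cv2.resize(a[80:260,150:390],None,fx=3.3,fy=3.3,interpolation=cv2.INTER_CUBIC))
E
```

```text
t 7.47 p [0.5369 0.2295 0.1793] turn [-0.0001 -0.0007 -0.0002] shift cm [ 0.13 -0.05  0.01] F [ 0.19  0.29 -3.68] w 0.0179
axes y [-0.027  1.     0.   ] z [1.    0.027 0.   ]
```

View pics/t3c.png

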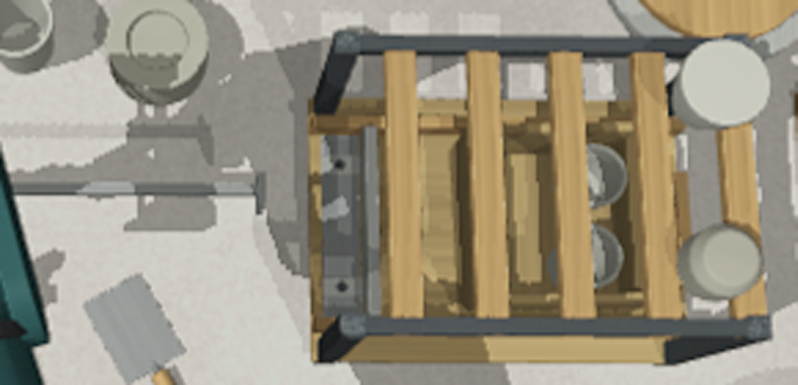

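View pics/s3c.png

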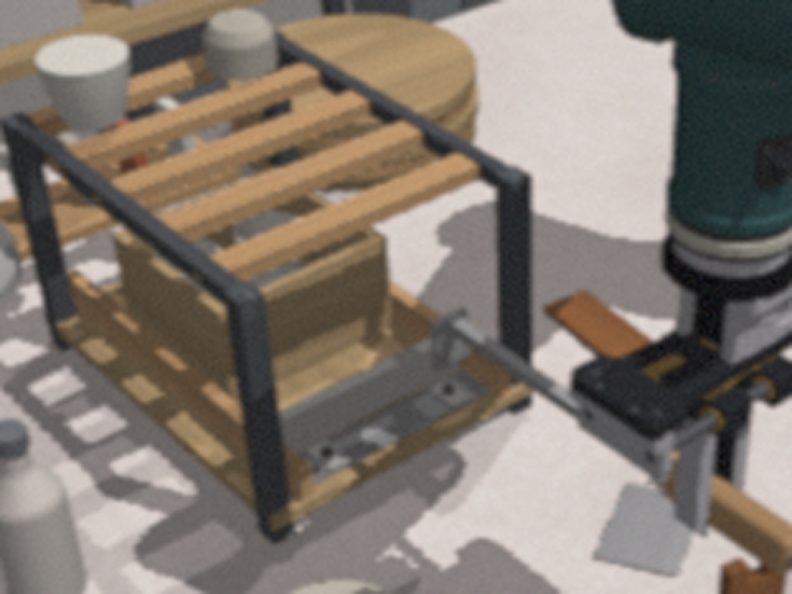

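```bash
python3 - <<'E'
from h import *
import cv2
np.set_printoptions(precision=1,suppress=True)
T=np.array([.5369,.2295,.1793]);r=np.array([.027,-.9996,0]);y=np.array([.9996,.027,0]);z=np.array([0,0,1.])
for cam,o,s,f in [("top",(250,110),2.75,"pics/t3.png"),("scene",(150,80),3.3,"pics/s3.png")]:
    for n,P in [("blade top L",(.255,-.015,.005)),("blade top R",(.255,.015,.005)),("bot L",(.255,-.015,-.035)),("bot R",(.255,.015,-.035)),("rod near tip",(.2,0,.005)),("rod mid",(.1,0,.005))]:
        u,v=proj(cam,T+P[0]*r+P[1]*y+P[2]*z); print(cam,n,round((u+.5-o[0])*s,1),round((v+.5-o[1])*s,1))
a=cv2.imread("pics/s3.png");cv2.imwrite("pics/s3d.png",cv2.resize(a[160:215,270:360],None,fx=8,fy=8,interpolation=cv2.INTER_CUBIC))
E
```

```text
top blade top L 265.8 204.6
top blade top R 265.5 170.2
top bot L 262.9 214.5
top bot R 262.6 181.2
top rod near tip 200.9 187.2
top rod mid 83.1 186.8
scene blade top L 460.0 305.1
scene blade top R 426.7 321.3
scene bot L 461.8 350.9
scene bot R 429.3 367.3
scene rod near tip 494.2 347.3
scene rod mid 594.7 415.2
```

View pics/s3d.png

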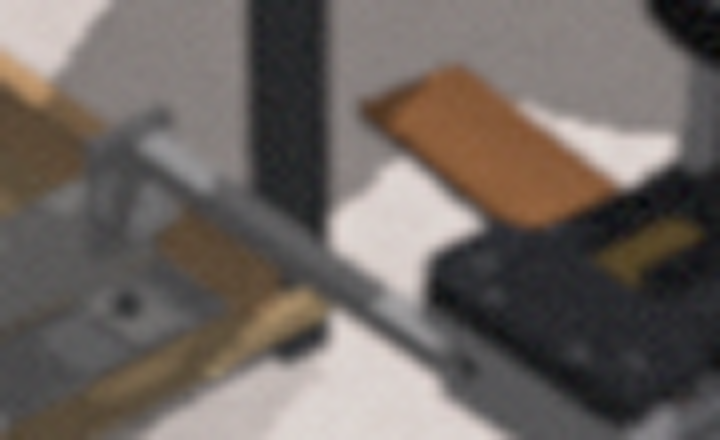

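>>> step_arm:
  motion: "0 0 -1 -0.1 0 0 0;0 0 -2 -0.1 0 0 0;0 0 -2.3 -0.1 0 0 0;0 0 -2.3 -0.1 0 0 0;0 0 -2.3 -0.1 0 0 0;0 0 -2.3 0 0 0 0;0 0 -2.3 0 0 0 0;0 0 -2.3 0 0 0 0;0 0 -2.3 0 0 0 0;0 0 -2 0 0 0 0;0 0 -1.2 0 0 0 0;0 0 -0.5 0 0 0 0;0 0 0 0 0 0 0;0 0 0 0 0 0 0;0 0 0 0 0 0 0"

```text
time: 8.82
tool_pos: [0.5383, 0.0022, 0.1795]
ee_rot: [1.614, 1.57, 1.641]
wrist_force: [0.9, -0.5, -1.9]
width: 0.018
```

```bash
python3 - <<'E'
from h import *
import cv2
plan([.538,.001,.131],zdir=(.9996,.027))
a=snapshot("top")[:,:,::-1]; cv2.imwrite("pics/t4.png",a)
cv2.imwrite("pics/t4c.png",cv2.resize(a[120:250,340:490],None,fx=4.5,fy=4.5,interpolation=cv2.INTER_CUBIC))
a=snapshot("scene")[:,:,::-1]; cv2.imwrite("pics/s4.png",a)
cv2.imwrite("pics/s4c.png",cv2.resize(a[100:250,170:340],None,fx=4.5,fy=4.5,interpolation=cv2.INTER_CUBIC))
E
```

```text
t 8.82 p [0.5383 0.0022 0.1795] turn [ 0.0008 -0.     -0.0006] shift cm [ 4.85 -0.12 -0.04] F [ 0.89 -0.48 -1.89] w 0.018
axes y [-0.027  1.     0.   ] z [1.    0.027 0.   ]
```

View pics/t4c.png

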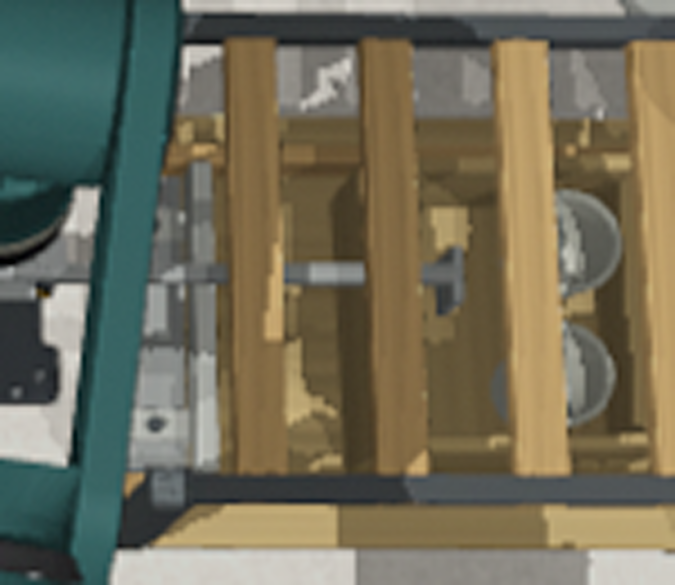

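View pics/s4c.png

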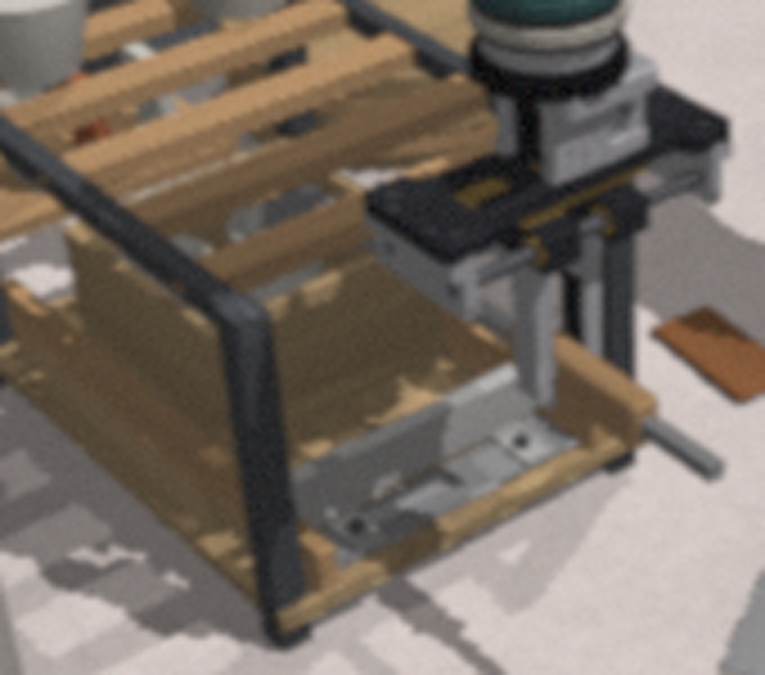

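```bash
python3 - <<'E'
from h import *
np.set_printoptions(precision=4,suppress=True)
print("blade",crop("top",462,278,(340,120),4.5,.184))
for y in (-.2155,-.2235):
    for z in(.12,.03):
        u,v=proj("top",(.544,y,z));print(y,z,(u+.5-340)*4.5,(v+.5-120)*4.5)
print("rim visible L",crop("scene",268,300,(170,100),4.5,.12),crop("scene",340,268,(170,100),4.5,.12))
E
```

```text
blade [ 0.5416 -0.2509  0.184 ]
-0.2155 0.12 368.0037550433183 298.26391192084895
-0.2155 0.03 335.062093092291 330.9014122446041
-0.2235 0.12 382.5294238363947 298.6864695224553
-0.2235 0.03 348.5849740926916 331.2929978587309
rim visible L [ 0.5758 -0.2235  0.12  ] [ 0.5247 -0.2251  0.12  ]
```

>>> step_arm:
  motion: "0 0.5 0 0 0 0 0;0 1 0 0 0 0 0;0 1 0 0 0 0 0;0 1 0 0 0 0 0;0 0.6 0 0 0 0 0;0 0.3 0 0 0 0 0;0 0.2 0 0 0 0 0;0 0 0 0 0 0 0;0 0 0 0 0 0 0;0 0 0 0 0 0 0"

```text
time: 9.75
tool_pos: [0.5388, 0.001, 0.1342]
ee_rot: [-0.2, 1.569, -0.173]
wrist_force: [-0.1, 0.1, -3.2]
width: 0.0176
```

```bash
python3 - <<'E'
from h import *
import cv2
plan([.538,.001,.131],zdir=(.9996,.027))
a=snapshot("top")[:,:,::-1]; cv2.imwrite("pics/t5.png",a)
cv2.imwrite("pics/t5c.png",cv2.resize(a[120:250,340:490],None,fx=4.5,fy=4.5,interpolation=cv2.INTER_CUBIC))
o=robot.get_obs();print(o['wrist_force'],o['wrist_torque'])
E
```

```text
t 9.75 p [0.5388 0.001  0.1342] turn [-0.0006  0.0014  0.0003] shift cm [ 0.32 -0.   -0.08] F [-0.13  0.1  -3.2 ] w 0.0176
axes y [-0.027  1.     0.   ] z [1.    0.027 0.   ]
[-0.19040897 -0.59649382 -2.81205815] [ 0.05485387 -0.1259848  -0.00692533]
```

View pics/t5c.png

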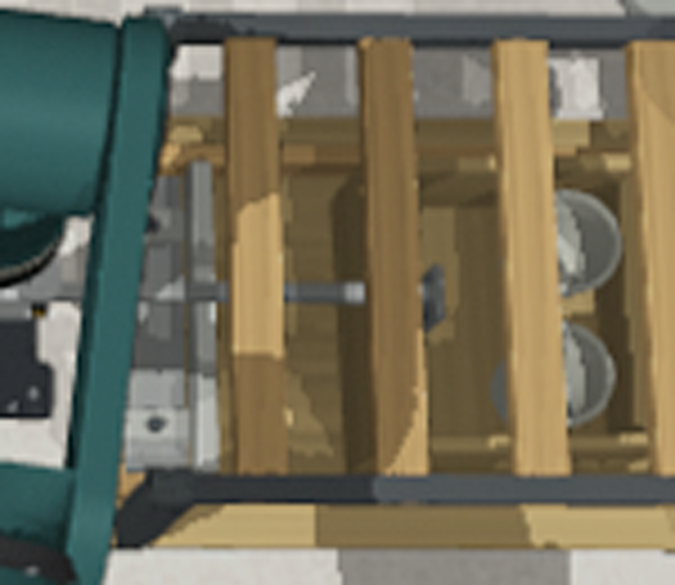

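>>> step_arm:
  motion: "0 0 0.1 0 0 0 0;0 0 0.2 0 0 0 0;0 0 0.2 0 0 0 0;0 0 0.2 0 0 0 0;0 0 0.2 0 0 0 0;0 0 0.1 0 0 0 0;0 0 0 0 0 0 0"

```text
time: 10.38
tool_pos: [0.5381, 0.0114, 0.1335]
ee_rot: [-0.327, 1.571, -0.301]
wrist_force: [-0.2, 0.1, -2.0]
width: 0.018
```

>>> step_arm:
  motion: "0 0 0.1 0 0 0 0;0 0 0.1 0 0 0 0;0 0 0.1 0 0 0 0;0 0 0.1 0 0 0 0"

```text
time: 10.72
tool_pos: [0.538, 0.0151, 0.1335]
ee_rot: [-1.483, 1.571, -1.456]
wrist_force: [0.0, -0.5, -2.5]
width: 0.0179
```

>>> step_arm:
  motion: "0 0 0.1 0 0 0 0;0 0 0.1 0 0 0 0;0 0 0.1 0 0 0 0;0 0 0.1 0 0 0 0"

```text
time: 11.05
tool_pos: [0.5379, 0.0192, 0.1335]
ee_rot: [-1.773, 1.571, -1.746]
wrist_force: [-0.4, 0.0, -2.3]
width: 0.0179
```

>>> step_arm:
  motion: "0 0 0.1 0 0 0 0;0 0 0.1 0 0 0 0;0 0 0.1 0 0 0 0;0 0 0.1 0 0 0 0"

```text
time: 11.38
tool_pos: [0.5378, 0.0232, 0.1335]
ee_rot: [-1.805, 1.571, -1.779]
wrist_force: [-0.2, 0.2, -2.0]
width: 0.0176
```

>>> step_arm:
  motion: "0 0 0.1 0 0 0 0;0 0 0.1 0 0 0 0;0 0 0.1 0 0 0 0;0 0 0.1 0 0 0 0"

```text
time: 11.72
tool_pos: [0.5377, 0.0265, 0.1333]
ee_rot: [-1.657, 1.569, -1.63]
wrist_force: [0.2, -3.9, -2.9]
width: 0.0181
```

>>> step_arm:
  motion: "0 0 0.1 0 0 0 0;0 0 0.1 0 0 0 0;0 0 0.1 0 0 0 0;0 0 0.1 0 0 0 0"

```text
time: 12.05
tool_pos: [0.5377, 0.0311, 0.1335]
ee_rot: [-1.112, 1.57, -1.086]
wrist_force: [0.4, -4.0, -2.7]
width: 0.0178
```

```bash
python3 - <<'E'
from h import *
import cv2
plan([.538,.001,.131],zdir=(.9996,.027))
a=snapshot("top")[:,:,::-1]; cv2.imwrite("pics/t6.png",a)
cv2.imwrite("pics/t6c.png",cv2.resize(a[120:250,340:490],None,fx=4.5,fy=4.5,interpolation=cv2.INTER_CUBIC))
o=robot.get_obs();print(o['wrist_force'],o['wrist_torque'])
E
```

```text
t 12.05 p [0.5377 0.0311 0.1335] turn [-0.0005  0.0002  0.0004] shift cm [ 0.25 -3.01 -0.05] F [ 0.42 -4.05 -2.74] w 0.0178
axes y [-0.027  1.     0.   ] z [1.    0.027 0.   ]
[ 1.05426352 -3.23118606 -2.3440101 ] [-0.60376518 -0.11369135  0.13037196]
```

View pics/t6c.png

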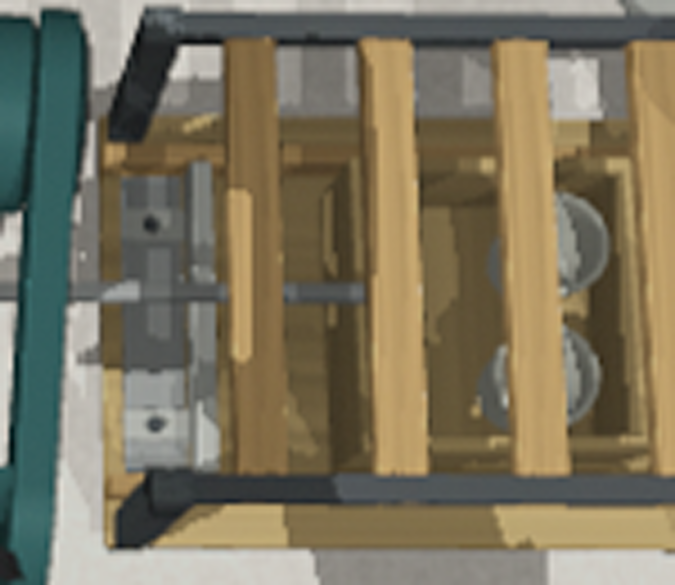

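>>> step_arm:
  motion: "0 0 0.12 0 0 0 0;0 0 0.15 0 0 0 0;0 0 0.18 0 0 0 0;0 0 0.2 0 0 0 0;0 0 0.2 0 0 0 0;0 0 0.2 0 0 0 0;0 0 0.2 0 0 0 0;0 0 0.2 0 0 0 0;0 0 0.2 0 0 0 0;0 0 0.2 0 0 0 0;0 0 0.2 0 0 0 0;0 0 0.2 0 0 0 0;0 0 0.2 0 0 0 0;0 0 0.2 0 0 0 0;0 0 0.2 0 0 0 0"

```text
time: 13.35
tool_pos: [0.5368, 0.0598, 0.1334]
ee_rot: [-2.357, 1.571, -2.331]
wrist_force: [0.6, -3.3, -2.7]
width: 0.0177
```

>>> step_arm:
  motion: "0 0 0.2 0 0 0 0;0 0 0.2 0 0 0 0;0 0 0.2 0 0 0 0;0 0 0.2 0 0 0 0;0 0 0.2 0 0 0 0;0 0 0.2 0 0 0 0;0 0 0.2 0 0 0 0;0 0 0.2 0 0 0 0;0 0 0.15 0 0 0 0;0 0 0.12 0 0 0 0;0 0 0.1 0 0 0 0;0 0 0.1 0 0 0 0"

```text
time: 14.35
tool_pos: [0.5363, 0.0804, 0.1335]
ee_rot: [-1.746, 1.571, -1.719]
wrist_force: [-0.5, -3.8, -2.9]
width: 0.0177
```

```bash
python3 - <<'E'
from h import *
import cv2
plan([.538,.1,.133],zdir=(.9996,.027))
a=snapshot("top")[:,:,::-1]; cv2.imwrite("pics/t7.png",a)
cv2.imwrite("pics/t7c.png",cv2.resize(a[120:250,340:490],None,fx=4.5,fy=4.5,interpolation=cv2.INTER_CUBIC))
E
```

```text
t 14.35 p [0.5363 0.0804 0.1335] turn [-0.0005 -0.      0.0001] shift cm [0.05 1.96 0.23] F [-0.48 -3.81 -2.86] w 0.0177
axes y [-0.027  1.     0.   ] z [1.    0.027 0.   ]
```

View pics/t7c.png

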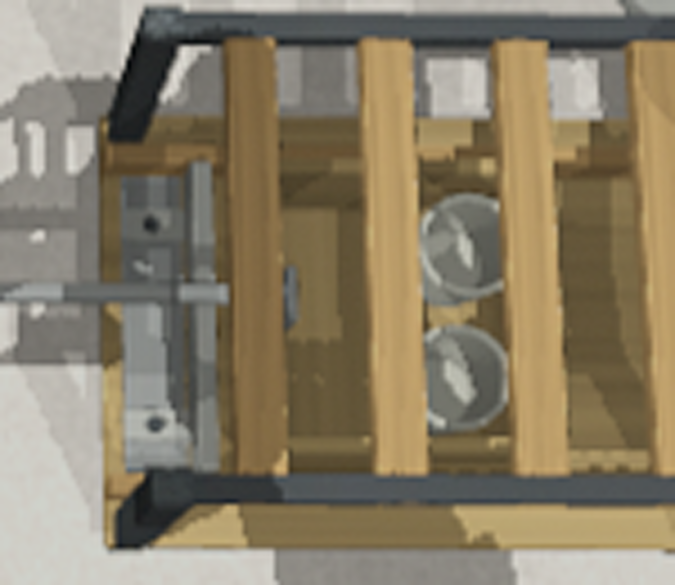

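>>> step_arm:
  motion: "0 0 0.1 0 0 0 0;0 0 0.1 0 0 0 0;0 0 0.1 0 0 0 0;0 0 0.1 0 0 0 0;0 0 0.1 0 0 0 0"

```text
time: 14.82
tool_pos: [0.5361, 0.0854, 0.1334]
ee_rot: [-2.069, 1.571, -2.043]
wrist_force: [0.9, -3.9, -3.2]
width: 0.0178
```

>>> step_arm:
  motion: "0 0 0.07 0 0 0 0;0 0 0.07 0 0 0 0;0 0 0.07 0 0 0 0;0 0 0.07 0 0 0 0"

```text
time: 15.15
tool_pos: [0.5361, 0.0881, 0.1334]
ee_rot: [-1.683, 1.571, -1.657]
wrist_force: [-0.3, -4.7, -3.5]
width: 0.0175
```

>>> step_arm:
  motion: "0 0 0.06 0 0 0 0;0 0 0.06 0 0 0 0;0 0 0.06 0 0 0 0"

```text
time: 15.4
tool_pos: [0.536, 0.0899, 0.1334]
ee_rot: [-1.477, 1.571, -1.45]
wrist_force: [0.7, -4.5, -4.2]
width: 0.0178
```

>>> step_arm:
  motion: "0 0 0.05 0 0 0 0;0 0 0.05 0 0 0 0;0 0 0.05 0 0 0 0"

```text
time: 15.65
tool_pos: [0.536, 0.0914, 0.1334]
ee_rot: [-2.104, 1.571, -2.077]
wrist_force: [-0.0, -4.5, -4.1]
width: 0.0177
```

>>> step_arm:
  motion: "0 0 0.05 0 0 0 0;0 0 0.05 0 0 0 0;0 0 0.05 0 0 0 0"

```text
time: 15.9
tool_pos: [0.536, 0.0929, 0.1334]
ee_rot: [-1.419, 1.571, -1.393]
wrist_force: [0.1, -4.4, -3.0]
width: 0.0177
```

>>> step_arm:
  motion: "0 0 0.05 0 0 0 0;0 0 0.05 0 0 0 0;0 0 0.05 0 0 0 0"

```text
time: 16.15
tool_pos: [0.5359, 0.0945, 0.1335]
ee_rot: [-1.156, 1.571, -1.13]
wrist_force: [0.2, -3.8, -3.0]
width: 0.0177
```

>>> step_arm:
  motion: "0 0 0.05 0 0 0 0;0 0 0.05 0 0 0 0;0 0 0.05 0 0 0 0"

```text
time: 16.4
tool_pos: [0.5359, 0.0959, 0.1335]
ee_rot: [-2.18, 1.571, -2.154]
wrist_force: [-0.1, -4.1, -2.4]
width: 0.018
```

>>> step_arm:
  motion: "0 0 0.05 0 0 0 0;0 0 0.05 0 0 0 0"

```text
time: 16.57
tool_pos: [0.5358, 0.0969, 0.1334]
ee_rot: [-1.77, 1.571, -1.744]
wrist_force: [1.7, -4.7, -3.2]
width: 0.0178
```

>>> step_arm:
  motion: "0 0 0.05 0 0 0 0;0 0 0.05 0 0 0 0"

```text
time: 16.73
tool_pos: [0.5358, 0.098, 0.1334]
ee_rot: [-1.934, 1.571, -1.908]
wrist_force: [-0.4, -3.7, -3.3]
width: 0.0177
```

>>> step_arm:
  motion: "0 0 0.04 0 0 0 0;0 0 0.04 0 0 0 0"

```text
time: 16.9
tool_pos: [0.5358, 0.0987, 0.1334]
ee_rot: [-1.77, 1.571, -1.744]
wrist_force: [-0.3, -4.4, -2.4]
width: 0.018
```

>>> step_arm:
  motion: "0 0 0.04 0 0 0 0;0 0 0.04 0 0 0 0"

```text
time: 17.07
tool_pos: [0.5358, 0.0995, 0.1335]
ee_rot: [-1.034, 1.571, -1.007]
wrist_force: [-0.2, -3.5, -2.9]
width: 0.0175
```

>>> step_arm:
  motion: "0 0 0.04 0 0 0 0;0 0 0.04 0 0 0 0"

```text
time: 17.23
tool_pos: [0.5358, 0.1003, 0.1335]
ee_rot: [-1.373, 1.571, -1.347]
wrist_force: [-0.8, -4.0, -3.4]
width: 0.0178
```

```bash
python3 - <<'E'
from h import *
import cv2
plan([.538,.1,.133],zdir=(.9996,.027))
a=snapshot("top")[:,:,::-1]; cv2.imwrite("pics/t8.png",a)
cv2.imwrite("pics/t8c.png",cv2.resize(a[120:250,340:490],None,fx=4.5,fy=4.5,interpolation=cv2.INTER_CUBIC))
a=snapshot("scene")[:,:,::-1]
cv2.imwrite("pics/s8c.png",cv2.resize(a[100:250,170:340],None,fx=4.5,fy=4.5,interpolation=cv2.INTER_CUBIC))
print(robot.get_obs()['wrist_force'])
E
```

```text
t 17.23 p [0.5358 0.1003 0.1335] turn [-0.0005  0.      0.0001] shift cm [ 0.05 -0.04  0.22] F [-0.81 -4.05 -3.37] w 0.0178
axes y [-0.027  1.     0.   ] z [1.    0.027 0.   ]
[-0.49005988 -4.12895254 -3.56819192]
```

View pics/t8c.png

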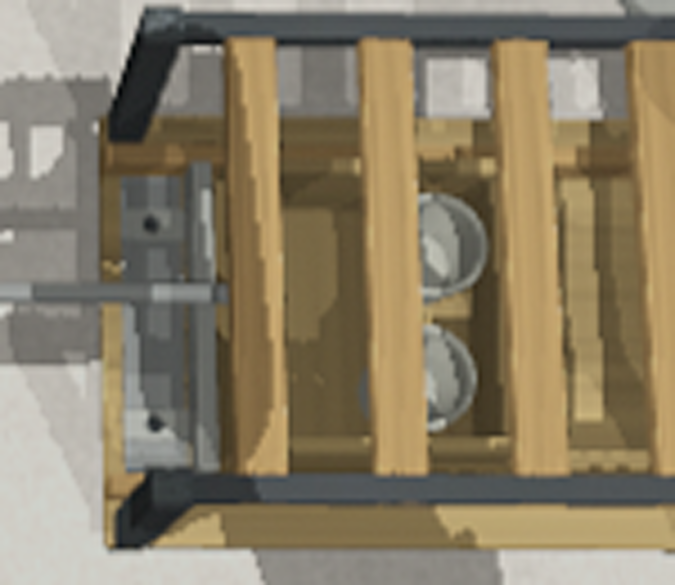

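View pics/s8c.png

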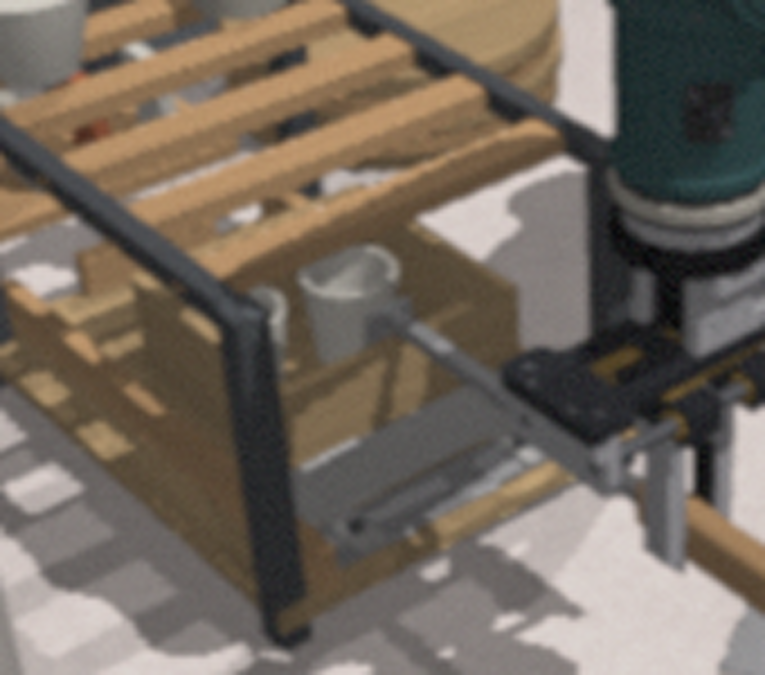

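>>> step_arm:
  motion: "0 0 0.04 0 0 0 0;0 0 0.04 0 0 0 0;0 0 0.04 0 0 0 0"

```text
time: 17.58
tool_pos: [0.5357, 0.1011, 0.1334]
ee_rot: [-1.607, 1.57, -1.581]
wrist_force: [1.1, -5.4, -3.5]
width: 0.0176
```

>>> step_arm:
  motion: "0 0 0.04 0 0 0 0;0 0 0.04 0 0 0 0;0 0 0.04 0 0 0 0"

```text
time: 17.83
tool_pos: [0.5358, 0.1013, 0.1332]
ee_rot: [-1.623, 1.568, -1.597]
wrist_force: [0.7, -9.3, -3.1]
width: 0.018
```

>>> step_arm:
  motion: "0 0 0.04 0 0 0 0;0 0 0.04 0 0 0 0"

```text
time: 18.0
tool_pos: [0.5357, 0.1013, 0.133]
ee_rot: [-1.662, 1.566, -1.636]
wrist_force: [0.9, -10.1, -5.1]
width: 0.018
```

>>> step_arm:
  motion: "0 0 0.04 0 0 0 0;0 0 0.04 0 0 0 0"

```text
time: 18.17
tool_pos: [0.5357, 0.1014, 0.1329]
ee_rot: [-1.685, 1.565, -1.66]
wrist_force: [1.4, -12.5, -4.6]
width: 0.018
```

>>> step_arm:
  motion: "0 0 -0.04 0 0 0 0;0 0 -0.03 0 0 0 0;0 0 0 0 0 0 0"

```text
time: 18.42
tool_pos: [0.5358, 0.1013, 0.133]
ee_rot: [-1.667, 1.566, -1.642]
wrist_force: [0.5, -9.2, -3.6]
width: 0.0179
```

>>> step_arm:
  motion: "0 0 0 0 0 0 0;0 0 0 0 0 0 0"

```text
time: 18.58
tool_pos: [0.5357, 0.1013, 0.133]
ee_rot: [-1.684, 1.566, -1.659]
wrist_force: [0.6, -9.6, -3.9]
width: 0.018
```

>>> step_arm:
  motion: "0 0 0 0 0 0 0;0 0 0 0 0 0 0;0 0 0 0 0 0 0"

```text
time: 18.83
tool_pos: [0.5357, 0.1014, 0.133]
ee_rot: [-1.687, 1.566, -1.662]
wrist_force: [1.0, -9.6, -3.7]
width: 0.0178
```

```bash
python3 - <<'E'
from h import *
import cv2
plan([.538,.1,.133],zdir=(.9996,.027))
a=snapshot("scene")[:,:,::-1]
cv2.imwrite("pics/s9c.png",cv2.resize(a[100:250,170:340],None,fx=4.5,fy=4.5,interpolation=cv2.INTER_CUBIC))
print(robot.get_obs()['wrist_force'])
E
```

```text
t 18.83 p [0.5357 0.1014 0.133 ] turn [-0.0017 -0.0005  0.0044] shift cm [-0.   -0.14  0.22] F [ 0.98 -9.6  -3.69] w 0.0178
axes y [-0.027  1.     0.   ] z [1.    0.027 0.   ]
[ 0.11927218 -9.65155827 -4.13901404]
```

View pics/s9c.png

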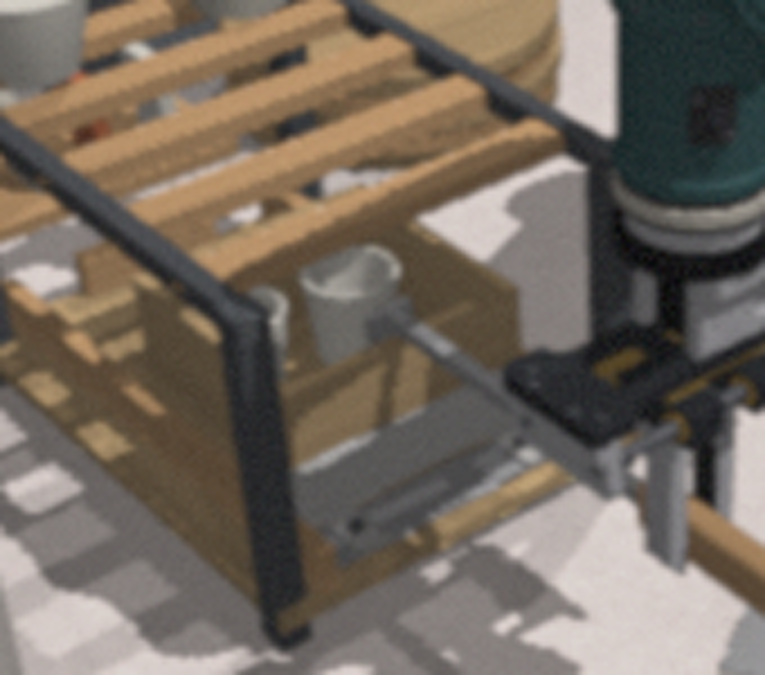

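>>> step_arm:
  motion: "0 0 -0.1 0 0 0 0;0 0 -0.3 0 0 0 0;0 0 -0.5 0 0 0 0;0 0 -0.5 0 0 0 0;0 0 -0.2 0 0 0 0;0 0 0 0 0 0 0;0 0 0 0 0 0 0"

```text
time: 19.47
tool_pos: [0.5361, 0.0878, 0.1336]
ee_rot: [1.316, 1.57, 1.342]
wrist_force: [-0.6, -0.1, -1.8]
width: 0.0177
```

>>> step_arm:
  motion: "0 -0.3 0 0 0 0 0;0 -0.7 0 0 0 0 0;0 -0.9 0 0 0 0 0;0 -1 0 0 0 0 0;0 -0.9 0 0 0 0 0;0 -0.6 0 0 0 0 0;0 -0.2 0 0 0 0 0;0 0 0 0 0 0 0;0 0 0 0 0 0 0"

```text
time: 20.22
tool_pos: [0.536, 0.0876, 0.1794]
ee_rot: [-2.71, 1.571, -2.683]
wrist_force: [0.6, -0.2, -1.7]
width: 0.0179
```

```bash
python3 - <<'E'
from h import *
import cv2
plan([.538,.25,.1795],zdir=(.9996,.027))
a=snapshot("scene")[:,:,::-1]
cv2.imwrite("pics/s10c.png",cv2.resize(a[100:250,170:340],None,fx=4.5,fy=4.5,interpolation=cv2.INTER_CUBIC))
E
```

```text
t 20.22 p [0.536  0.0876 0.1794] turn [-0.0005 -0.0002  0.0001] shift cm [-1.000e-02  1.623e+01  6.400e-01] F [ 0.55 -0.17 -1.67] w 0.0179
axes y [-0.027  1.     0.   ] z [1.    0.027 0.   ]
```

View pics/s10c.png

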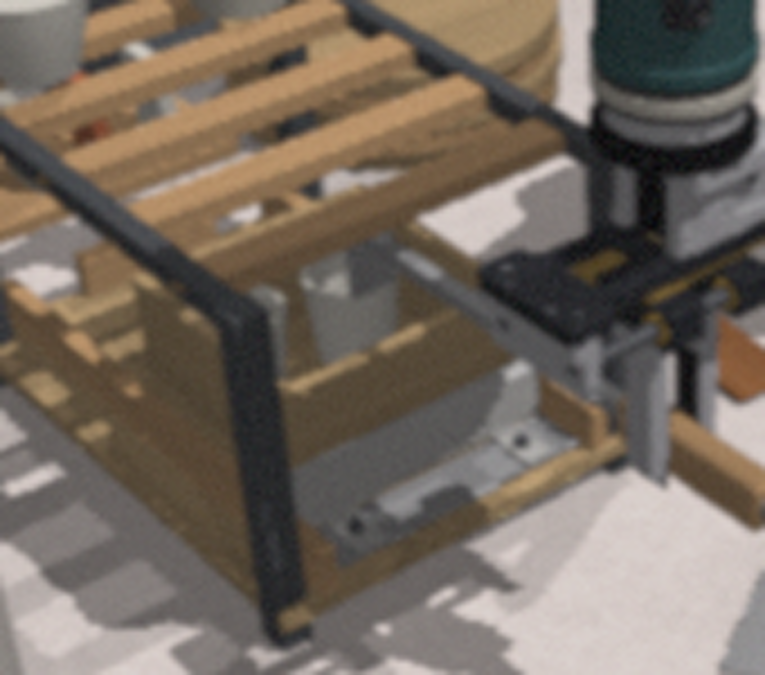

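>>> step_arm:
  motion: "0 0 0.8 0 0 0 0;0 0 1.6 0 0 0 0;0 0 2.2 0 0 0 0;0 0 2.2 0 0 0 0;0 0 2.2 0 0 0 0;0 0 2.2 0 0 0 0;0 0 2.2 0 0 0 0;0 0 2 0 0 0 0;0 0 1.5 0 0 0 0;0 0 0.8 0 0 0 0;0 0 0.3 0 0 0 0;0 0 0 0 0 0 0"

```text
time: 21.27
tool_pos: [0.5312, 0.2678, 0.1791]
ee_rot: [-2.244, 1.57, -2.217]
wrist_force: [0.3, -0.2, -1.9]
width: 0.0182
```

>>> step_arm:
  motion: "0 0 0 0 0.05 0 0;0 0 0 0 0.066 0 0;0 0 0 0 0.05 0 0;0 0 0 0 0 0 0;0 0 0 0 0 0 0;0 0 0 0 0 0 0"

```text
time: 21.77
tool_pos: [0.5315, 0.2668, 0.1795]
ee_rot: [-0.903, 1.57, -1.043]
wrist_force: [-0.1, -0.6, -2.8]
width: 0.018
```

```bash
python3 - <<'E'
from h import *
plan([.478,.2776,.16],zdir=(-.9903,.1391))
E
```

```text
t 21.77 p [0.5315 0.2668 0.1795] turn [0.     0.0002 0.0003] shift cm [ 1.95  0.33 -5.45] F [-0.1  -0.62 -2.83] w 0.018
axes y [0.139 0.99  0.   ] z [ 0.99  -0.139 -0.   ]
```

>>> step_arm:
  motion: "0 0 0.1 -0.7 0 0 0;0 0.3 0.1 -1.5 0 0 0;0 0.5 0.1 -1.6 0 0 0;0 0.5 0 -1.2 0 0 0;0 0.5 0 -0.45 0 0 0;0 0.2 0 0 0 0 0;0 0 0 0 0 0 0;0 0 0 0 0 0 0;0 0 0 0 0 0 0"

```text
time: 22.52
tool_pos: [0.4786, 0.278, 0.1598]
ee_rot: [0.224, 1.57, 0.084]
wrist_force: [0.4, 0.5, -2.0]
width: 0.0183
```

```bash
python3 - <<'E'
from h import *
import cv2
plan([.478,.2776,.0654],zdir=(-.9903,.1391))
p=camera_params("wrist")
cv2.imwrite("pics/w11.png",snapshot("wrist")[:,:,::-1])
a=snapshot("scene")[:,:,::-1]; cv2.imwrite("pics/s11.png",a)
cv2.imwrite("pics/s11c.png",cv2.resize(a[130:330,300:500],None,fx=3,fy=3,interpolation=cv2.INTER_CUBIC))
a=snapshot("top")[:,:,::-1]; cv2.imwrite("pics/t11.png",a)
cv2.imwrite("pics/t11c.png",cv2.resize(a[160:260,165:345],None,fx=4.4,fy=4.4,interpolation=cv2.INTER_CUBIC))
E
```

```text
t 22.52 p [0.4786 0.278  0.1598] turn [-0.0004  0.0009 -0.0002] shift cm [ 9.44 -0.05 -0.05] F [ 0.35  0.49 -2.03] w 0.0183
axes y [0.139 0.99  0.   ] z [ 0.99  -0.139 -0.   ]
```

View pics/w11.png

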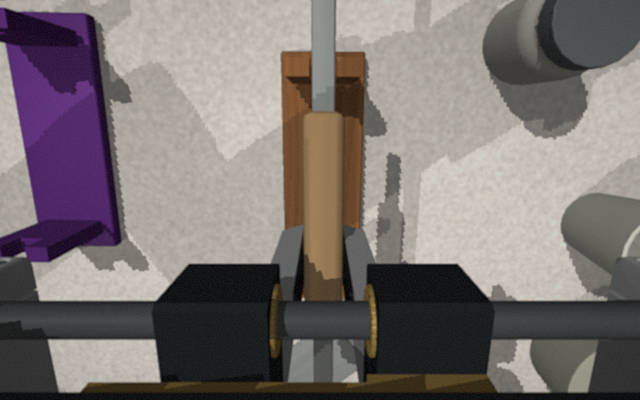

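View pics/s11c.png

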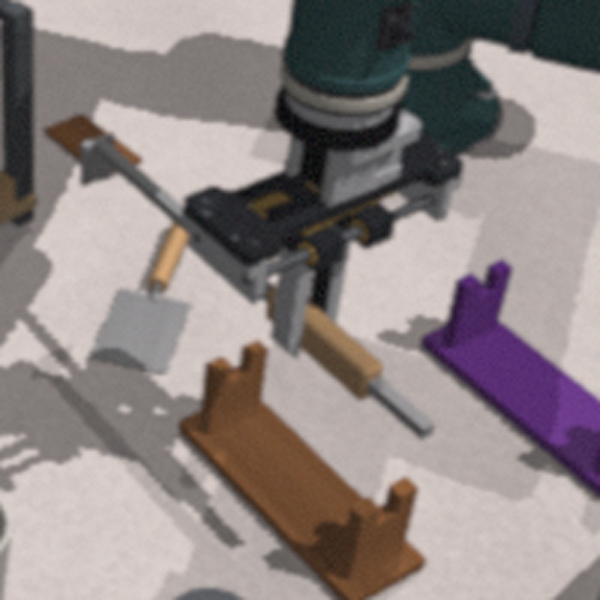

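View pics/t11c.png

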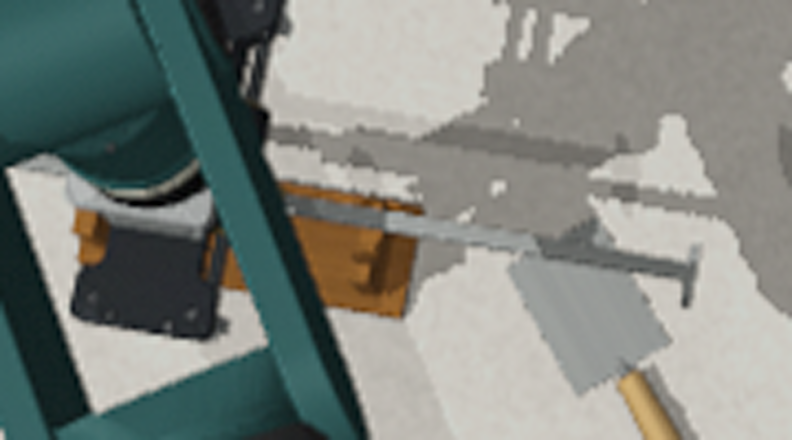

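>>> step_arm:
  motion: "0 0.8 -0.05 -0.05 0 0 0;0 1.5 0 0 0 0 0;0 1.8 0 0 0 0 0;0 1.5 0 0 0 0 0;0 0.8 0 0 0 0 0;0 0.3 0 0 0 0 0;0 0 0 0 0 0 0;0 0 0 0 0 0 0"

```text
time: 23.33
tool_pos: [0.4777, 0.2778, 0.0931]
ee_rot: [0.479, 1.57, 0.34]
wrist_force: [-0.4, -0.0, -1.8]
width: 0.0178
```

```bash
python3 - <<'E'
from h import *
plan([.478,.2776,.0654],zdir=(-.9903,.1391))
E
```

```text
t 23.33 p [0.4777 0.2778 0.0931] turn [ 0.      0.001  -0.0005] shift cm [ 2.77 -0.02  0.04] F [-0.36 -0.02 -1.82] w 0.0178
axes y [0.139 0.99  0.   ] z [ 0.99  -0.139 -0.   ]
```

>>> step_arm:
  motion: "0 0.5 0 0.03 0 0 0;0 0.6 0 0 0 0 0;0 0.6 0 0 0 0 0;0 0.4 0 0 0 0 0;0 0.3 0 0 0 0 0;0 0.2 0 0 0 0 0;0 0.1 0 0 0 0 0;0 0 0 0 0 0 0;0 0 0 0 0 0 0;0 0 0 0 0 0 0"

```text
time: 24.17
tool_pos: [0.4777, 0.2777, 0.0656]
ee_rot: [0.405, 1.57, 0.266]
wrist_force: [0.6, -1.0, -2.4]
width: 0.0179
```

```bash
python3 - <<'E'
from h import *
plan([.478,.2776,.0654],zdir=(-.9903,.1391))
E
```

```text
t 24.17 p [0.4777 0.2777 0.0656] turn [ 0.      0.0005 -0.0002] shift cm [ 0.02 -0.01  0.03] F [ 0.6  -1.   -2.45] w 0.0179
axes y [0.139 0.99  0.   ] z [ 0.99  -0.139 -0.   ]
```

>>> step_arm:
  motion: "0 0.03 0 0.02 0 0 0;0 0 0 0 0 0 0;19 0 0 0 0 0 0;21 0 0 0 0 0 0;25 0 0 0 0 0 0;30 0 0 0 0 0 0;50 0 0 0 0 0 0;80 0 0 0 0 0 0;100 0 0 0 0 0 0;100 0 0 0 0 0 0;100 0 0 0 0 0 0;100 0 0 0 0 0 0;100 0 0 0 0 0 0;100 0 0 0 0 0 0;100 0 0 0 0 0 0"

```text
time: 25.42
tool_pos: [0.4777, 0.2776, 0.0651]
ee_rot: [-1.456, 1.571, -1.595]
wrist_force: [-0.0, -0.3, 0.3]
width: 0.0847
```

>>> step_arm:
  motion: "100 -0.3 0 0 0 0 0;100 -1 0 0 0 0 0;100 -2 0 0 0 0 0;100 -3 0 0 0 0 0;100 -3 0 0 0 0 0;100 -3 0 0 0 0 0;100 -1.5 0 0 0 0 0;100 0 -3 -3 0 0 0;100 0 -3 -3 0 0 0;100 0 -3 -3 0 0 0;100 0 -3 -3 0 0 0;100 0 -2 -2 0 0 0;100 0 0 0 0 0 0;100 0 0 0 0 0 0"

```text
time: 26.58
tool_pos: [0.3218, 0.16, 0.2046]
ee_rot: [0.458, 1.567, 0.318]
wrist_force: [0.5, 0.1, -0.7]
width: 0.0938
```

```bash
python3 - <<'E'
from h import *
import cv2
plan([.478,.2776,.2],zdir=(-.9903,.1391))
a=snapshot("top")[:,:,::-1]; cv2.imwrite("pics/t12.png",a)
cv2.imwrite("pics/t12c.png",cv2.resize(a[180:260,165:345],None,fx=4.4,fy=4.4,interpolation=cv2.INTER_CUBIC))
cv2.imwrite("pics/t12d.png",cv2.resize(a[110:250,350:540],None,fx=4.2,fy=4.2,interpolation=cv2.INTER_CUBIC))
a=snapshot("scene")[:,:,::-1]; cv2.imwrite("pics/s12.png",a)
cv2.imwrite("pics/s12c.png",cv2.resize(a[80:340,140:460],None,fx=2.3,fy=2.3,interpolation=cv2.INTER_CUBIC))
E
```

```text
t 26.58 p [0.3218 0.16   0.2046] turn [-0.0008  0.0037 -0.0018] shift cm [ 0.46 13.82 13.83] F [ 0.49  0.06 -0.74] w 0.0938
axes y [0.139 0.99  0.   ] z [ 0.99  -0.139 -0.   ]
```

View pics/t12c.png

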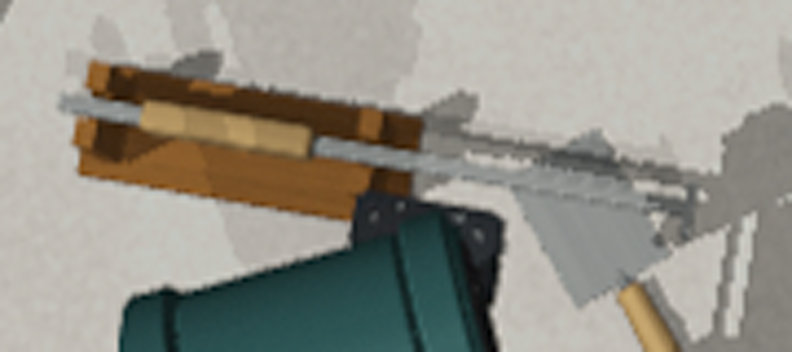

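View pics/t12d.png

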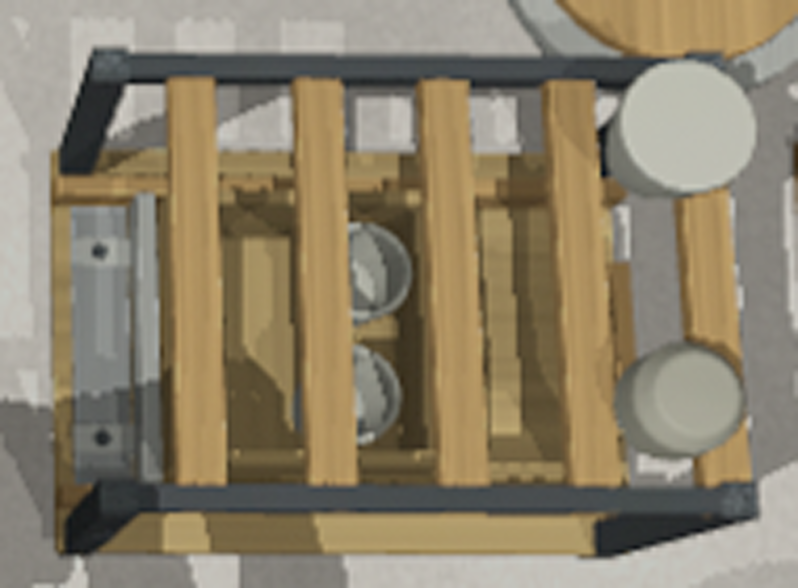

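View pics/s12c.png

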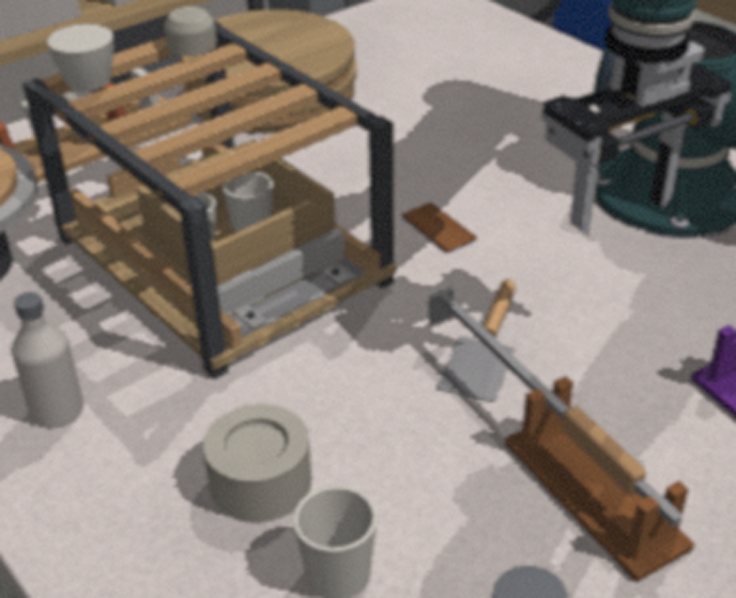

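```bash
python3 -c "
from bench import robot
print(robot.close_job())"
```

```text
the job is handed in; nothing more can be done
None
```

I hooked the crate, dragged it to the stop bar, held a light pull on it there, unhooked, and laid the hook back in the brown rest. The job was handed in at about 27 s; no verdict was reported.

- **Pull:** The steady drag read about 4 N. The bar was felt as a rise to 9–12.5 N, so I backed off slightly and held about 9.6 N for about 0.5 s. That is roughly 5.5 N on the bar, taking off the drag; the contact forces themselves are not measured.
- **Hook:** In the last top picture it lies at the same pixels as before the job (tail 60,101; handle 143,115 to 312,142 in the crop). The blade hangs down and points the same way. The gripper is open and clear of everything.
- **Crate:** In the last pictures it is against the bar, flat and parallel to the lane, with both cups standing. I judged this by eye, not by angle.
- **Bystanders:** The mould, cup, scraper and purple rest look unmoved in the last pictures. I did not check the glaze jar closely, as only its edge shows there.

One disagreement: the scene and top cameras differed by about 6 mm in y, so I trusted the top view and the felt contacts.

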